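# Tip the sorting scoop out into the steel tin

### The arm

A 7-joint arm with a two-finger parallel gripper is mounted at the origin on a cart in front of the work surface, level with it; the furniture and walls round the work are solid. World frame = base frame: x ahead of the robot, y to its left, z up, the work surface at z = 0. Lengths are in m, angles in rad, forces in N, time in s.
With the tool pointing down it reaches from about 0.425 to 0.95 m from the base axis. Payload 4.7 kg.
Tool frame: the origin (TCP) lies on the centre line of the jaws, within the pads' length; the fingertips stand robot.nose_length ahead of it and the grasp point (between the pads) lies 8 mm behind it (robot.nose_length is the distance from the TCP to the fingertips, in m); z points along the fingers, y is the line along which they close (so a half turn about z gives the same grasp; the last joint's range is limited). The gripper opens to 85 mm and grips with 20 to 120 N. Pads are 22 mm wide; open, the fingers measure 114 mm over their backs; the gripper's body (76 mm by 85 mm) begins 54 mm behind the grasp point. The pads swing forward as they close: fully open they stand 13 mm farther back than shut.
Start: joints at [-1.186, 0.469, -0.049, 1.532, 0.024, 1.141, -0.082], TCP at [0.271, 0.618, 0.22] pointing down, gripper open.
Joint ranges: [-2.59, 2.59], [-0.33, 1.99], [-1.39, 1.29], [0.1, 2.45], [-1.04, 4.18], [0.21, 1.99], [-2.66, 2.66]. Speed limits (rad/s): [2.57, 2.57, 3.14, 3.14, 3.14, 3.14, 3.14].

### API

Orientations are given as [roll, pitch, yaw] about the fixed x, y, z axes, in that order (R = Rz(yaw) Ry(pitch) Rx(roll)).
In Python, from plant import robot gives the robot as it stands. Calls block until the motion is done:
- robot.goto(position, orientation): joint-space move of the TCP to a pose.
- robot.move_straight(position, vel=0.15, attitude=None, contact_N=None): straight line of the TCP; attitude=None keeps the orientation; vel is the mean speed in m/s. With contact_N (N) it stops when the force on the tool has changed by that much, and returns True; else False.
- robot.move_joints(angles): joint-space move.
- robot.grip(opening, strength=None): opening from 0.0 (shut) to 1.0 (fully open); strength is the grip in N (None keeps the last); returns when the fingers have stopped.
- robot.sleep(seconds).
- robot.inverse_kinematics(position, orientation): joint angles nearest the present ones, or None.
- robot.sense(): the state.
- robot.grab_frame(name): name is "scene" or "side" or "wrist"; returns a dict with "image" (480x640x3 uint8, red, green, blue), "range_z" (480x640 float32, m along the optical axis (not along the pixel's ray), 0 where there is no reading), "fx", "fy", "cx", "cy" (pixels), "dist_coeffs" ([k1, k2, p1, p2, k3] as OpenCV has them; the pictures are not rectified), "R" (3x3) and "t" (3): a world point X has camera coordinates R X + t. Camera axes: x right, y down, z forward; pixel columns grow to the right and rows downward; lengths in m; the calibration is good to about 2 mm. A picture is of the moment at which its call begins.
A pose or a line that the arm cannot do raises robot.IKError and nothing moves.
- robot.close_job(): hands the job in; it is judged then, once.
The state is a dict: "t": time; "joint_pos": joint angles; "joint_velocities": joint speeds; "effort": joint torques, N m; "tcp_pos": TCP position; "tcp_rot": TCP orientation; "wrist_force": force on the tool from outside, world axes, zero at the start; "torque": the same for the moment, N m; "opening": opening from 0.0 (shut) to 1.0 (fully open); "gripper_force": force on a finger pad.
Only numpy, scipy, OpenCV 4.12 (cv2) and the standard library are available. Lean on these libraries where they do the work, as an engineer would, in place of code of your own. Each camera call takes 0.05 s, during which the arm holds its last target. There are 200 camera calls.

### The job

Take the sorting scoop by its sloping handle, carry its load level to the steel tin and lay its open end gently on the tin's rest bar, lip over the mouth; then tip it over the bar until all four pieces have slid into the tin, without pushing the tin along. Then put the empty scoop back on the board about where it lay, flat and clear of the tin, and leave everything else alone.

Things in the scene. Friction and masses are not known exactly. Their poses are not given: they have to be found in the camera images.
- scoop: Sorting scoop, loose, 0.18 to 0.31 kg: flat sheet-metal tray 110 mm long (x), 76 mm wide, floor 3 mm thick, side walls 16 mm high, rear wall 20; the front end (+x) is open between the side walls, 70 mm apart. A wooden handle rises backwards from the rear wall. Four pieces lie on the floor. Origin: centre of the underside; z up out of the tray.
- scoop_lip (a point): Middle of the lower front edge of the scoop's open end (scoop frame x = 55, y = 0, z = 0 mm); axes as the scoop's.
- scoop_grip (a point): Point on the centre line of the wooden handle (20 mm wide along y, 12 mm thick), 20 mm from its free end; scoop frame x = -91, y = 0, z = 53 mm. From the rear wall the handle rises backwards along (-0.643, 0, 0.766) of the scoop's axes, 50 degrees above level. Axes as the scoop's.
- tin: Open steel collecting tin, loose, 0.5 to 0.8 kg: 110 mm (x) by 136 mm (y), 36 mm high, walls and floor 4 mm. Outside its -x wall two flat posts, 92 mm high, stand at x = -63, y = +-63 mm (inner faces 118 mm apart) and carry the rest bar. The scoop goes over the bar between the posts, lip towards the tin's +x. Origin: centre of the underside; z up.
- tin_rim (a point): Centre of the tin's mouth, at rim height (36 mm above its underside); axes as the tin's. The rest bar is a round rod 10 mm thick along y at x = -63 mm from here. Its height is set anew each time and is not reported: its top lies anywhere from 14 to 49 mm above the rim. It stands firm up to 40 N. Find it by touch (or by eye).
- cap_1: Plain zinc cap, a ring-shaped disc 28 mm in diameter and 9 mm high, 14 g, lying on the scoop; it begins to slide at a slope of 25 to 40 degrees, not the same each time. Origin: centre of its underside; z along its axis.
- cap_2: Plain zinc cap, a ring-shaped disc 28 mm in diameter and 9 mm high, 14 g, lying on the scoop; it begins to slide at a slope of 25 to 40 degrees, not the same each time. Origin: centre of its underside; z along its axis.
- cap_3: Plain zinc cap, a ring-shaped disc 28 mm in diameter and 9 mm high, 14 g, lying on the scoop; it begins to slide at a slope of 25 to 40 degrees, not the same each time. Origin: centre of its underside; z along its axis.
- plug: Round wooden plug 28 mm in diameter, 10 mm high, 14 g, lying on the scoop; it begins to slide at a slope of 25 to 40 degrees, not the same each time. Origin: centre of its underside; z along its axis.
- charcoal: Flat soldering disc 116 mm in diameter, 16 mm thick (not the tin), fixed; bystander. Origin: centre of its underside.
- pliers: Pliers 140x47x11 mm lying flat, fixed; bystander. Origin: centre of its underside.
- tweezers: Tweezers 130x15x8 mm lying flat, fixed; bystander. Origin: centre of its underside.
- reel: Thread reel 34 mm in diameter, 54 mm high, loose; bystander. Origin: centre of its underside.
- blue_cup: Small open cup 37 mm in diameter, 22 mm high, fixed; bystander. Origin: centre of its underside.
- stray_plug: Another wooden plug, 28 mm in diameter, 10 mm high, lying on the board, not on the scoop, loose; bystander. Origin: centre of its underside.
There are look-alikes about, which are no part of the job. Leave any blue look-alike of the plug alone.

How it is judged:
On the way, in this order (a step that is already met when the one before it is completed fails the run):
1. the scoop rests roughly level on the tin's bar (touching it, lip over the mouth) with all four pieces still on the scoop (contact force between scoop and tin above 0.5 N and angle between scoop's own z axis and vertical below 0.35 rad and x of scoop_lip in the frame of tin between -0.05 and 0.04 m and y of scoop_lip in the frame of tin between -0.045 and 0.045 m and z of scoop_lip in the frame of tin between 0.04 and 0.12 m and z of cap_1 in the frame of scoop between -0.002 and 0.016 m and x of cap_1 in the frame of scoop between -0.056 and 0.056 m and z of cap_2 in the frame of scoop between -0.002 and 0.016 m and x of cap_2 in the frame of scoop between -0.056 and 0.056 m and z of cap_3 in the frame of scoop between -0.002 and 0.016 m and x of cap_3 in the frame of scoop between -0.056 and 0.056 m and z of plug in the frame of scoop between -0.002 and 0.016 m and x of plug in the frame of scoop between -0.056 and 0.056 m), for 0.2 s.
2. all four pieces are in the tin (x of cap_1 in the frame of tin between -0.053 and 0.053 m and y of cap_1 in the frame of tin between -0.066 and 0.066 m and z of cap_1 in the frame of tin between -0.005 and 0.036 m and x of cap_2 in the frame of tin between -0.053 and 0.053 m and y of cap_2 in the frame of tin between -0.066 and 0.066 m and z of cap_2 in the frame of tin between -0.005 and 0.036 m and x of cap_3 in the frame of tin between -0.053 and 0.053 m and y of cap_3 in the frame of tin between -0.066 and 0.066 m and z of cap_3 in the frame of tin between -0.005 and 0.036 m and x of plug in the frame of tin between -0.053 and 0.053 m and y of plug in the frame of tin between -0.066 and 0.066 m and z of plug in the frame of tin between -0.005 and 0.036 m), for 0.2 s.
At the end, for the whole second after the job is handed in: All four pieces lie in the tin, which stands upright; the scoop lies flat on the board (tilt under 0.08 rad, underside within 6 mm of the board), within 80 mm of where it started, not touching the tin; all at rest (all of step 2 and angle between tin's own z axis and vertical below 0.1 rad and angle between scoop's own z axis and vertical below 0.08 rad and height (world z) of scoop between -0.006 and 0.006 m and distance of scoop from where it was at the start of the episode below 0.08 m and linear speed of each of scoop, tin below 0.02 m/s and contact force between scoop and tin below 0.01 N and linear speed of each of cap_1, cap_2, cap_3, plug below 0.03 m/s).
It fails at once if the tin pushed more than 30 mm from its place (distance of tin from where it was at the start of the episode above 0.03 m).
It fails at once if the scoop pressed on the tin with more than 12 N (contact force between scoop and tin above 12 N).
It fails at once if the scoop tipped more than 0.5 rad with its lip more than 70 mm above the tin's rim before all pieces are in the tin (angle between scoop's own z axis and vertical above 0.5 rad and z of scoop_lip in the frame of tin_rim above 0.07 m and not (x of cap_1 in the frame of tin between -0.053 and 0.053 m and y of cap_1 in the frame of tin between -0.066 and 0.066 m and z of cap_1 in the frame of tin between -0.005 and 0.036 m and x of cap_2 in the frame of tin between -0.053 and 0.053 m and y of cap_2 in the frame of tin between -0.066 and 0.066 m and z of cap_2 in the frame of tin between -0.005 and 0.036 m and x of cap_3 in the frame of tin between -0.053 and 0.053 m and y of cap_3 in the frame of tin between -0.066 and 0.066 m and z of cap_3 in the frame of tin between -0.005 and 0.036 m and x of plug in the frame of tin between -0.053 and 0.053 m and y of plug in the frame of tin between -0.066 and 0.066 m and z of plug in the frame of tin between -0.005 and 0.036 m)).
It fails at once if the reel or the stray plug moved more than 30 mm (distance of any of reel, stray_plug from where it was at the start of the episode above 0.03 m).
It also fails if it takes over 48 s, if anything falls off the work surface, if the arm or the gripper's body presses on something with over 40 N, if the wrist force passes 120 N, or if a joint passes its speed limit or range.

## Working session

There is one attempt and no reset: what is moved stays moved. The work goes in short steps, each a Python script; the robot and the scene stay as the last script left them, time stands still between calls to the robot, and variables do not carry over. Pictures are saved under pics/ and viewed, at most 12 in all, crops included, and the job is handed in when it is done.

```bash
mkdir -p pics
cat > h.py <<'E'
import numpy as np, cv2
from plant import robot
from scipy.spatial.transform import Rotation as Ro
def snap(name,fn):
    f=robot.grab_frame(name); cv2.imwrite(f'pics/{fn}.png',f['image'][...,::-1]); np.savez(f'pics/{fn}.npz',**{k:np.array(v) for k,v in f.items()}); return f
def world(f,u,v,z=None):
    K=np.array([[f['fx'],0,f['cx']],[0,f['fy'],f['cy']],[0,0,1]],float)
    p=cv2.undistortPoints(np.array([[[u,v]]],float),K,np.array(f['dist_coeffs'],float))[0,0]
    R=np.array(f['R']);t=np.array(f['t']);d=R.T@np.array([p[0],p[1],1]);c=-R.T@t
    if z is None: return c+d*f['range_z'][int(v),int(u)]
    return c+d*(z-c[2])/d[2]
def cloud(f):
    K=np.array([[f['fx'],0,f['cx']],[0,f['fy'],f['cy']],[0,0,1]],float)
    g=np.mgrid[0:480,0:640];uv=np.stack([g[1],g[0]],-1).reshape(-1,1,2).astype(float)
    p=cv2.undistortPoints(uv,K,np.array(f['dist_coeffs'],float))[:,0]
    Z=f['range_z'].reshape(-1,1);X=np.c_[p,np.ones(len(p))]*Z
    W=(X-np.array(f['t']))@np.array(f['R']);W[Z[:,0]==0]=np.nan
    return W.reshape(480,640,3)
E
python3 - <<'E'
from h import *
snap('scene','s0');snap('side','d0');s=robot.sense();print(s['t'],s['tcp_rot'],robot.nose_length,s['wrist_force'],s['opening'])
E
```

```text
0.1 [-3.13980857e+00  7.13771389e-05  2.72785777e+00] 0.011 [-0.63946302 -0.43340184  0.27156608] 1.0007272007018113
```

View pics/s0.png

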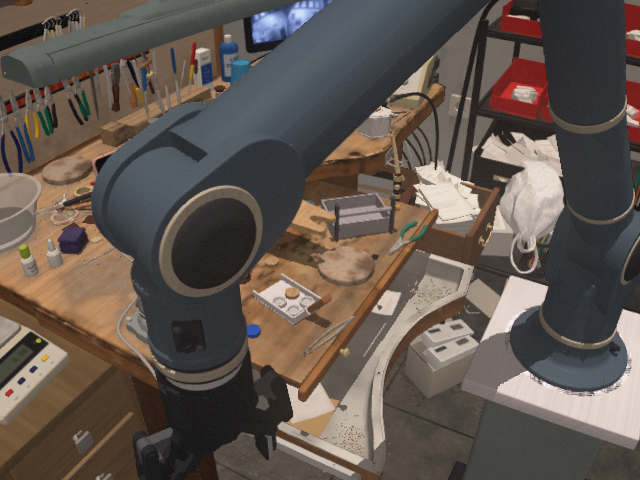

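View pics/d0.png

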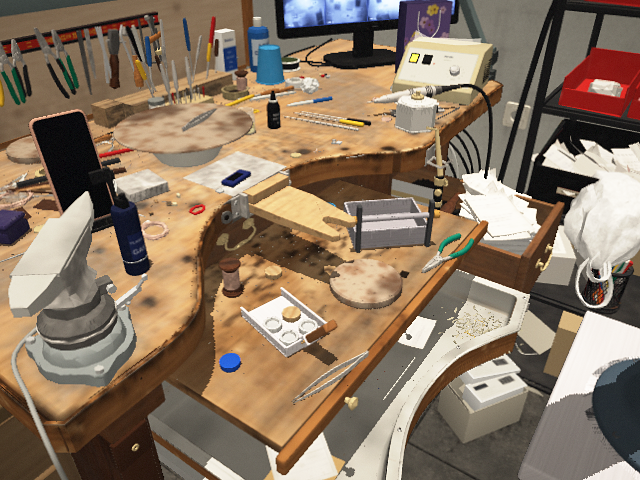

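The side view shows everything. The scoop is at about (285,320) with its handle towards (328,330), and the tin is at (390,222) with posts near (360,228) and (432,222). The pliers, disc and tweezers are to the right and front.

Run:
```python
import cv2
a=cv2.imread('pics/d0.png')
c=cv2.resize(a[180:370,210:450],(800,633),interpolation=cv2.INTER_CUBIC)[:600]
cv2.imwrite('pics/d0c.png',c)
```

```text
(no output)
```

View pics/d0c.png

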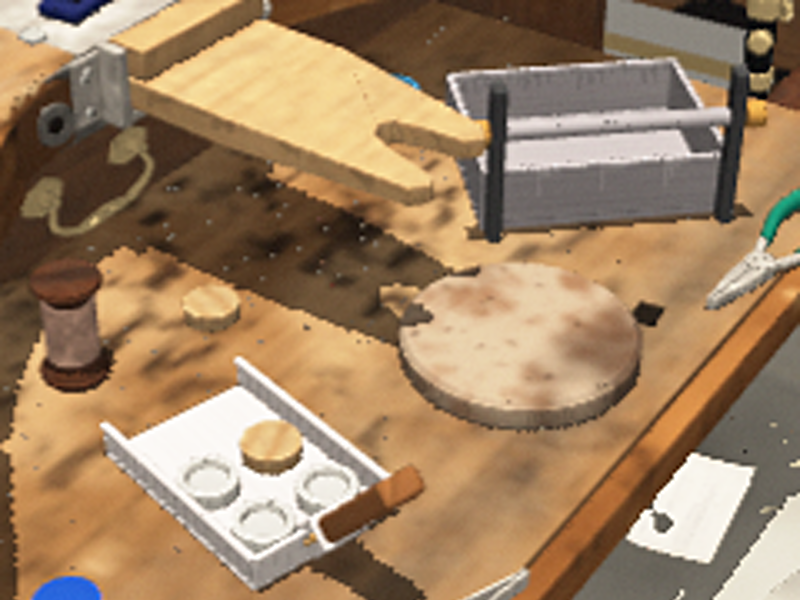

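Run:
```python
from h import *
f=dict(np.load('pics/d0.npz'))
W=cloud(f)
P=lambda u,v:(210+u/3.3333,180+v/3.3333)
for n,u,v,z in [('sc frontL walltop',105,425,.016),('frontL bottom',108,456,0),('rearL bottom',256,588,0),('frontR walltop',239,358,.016),('rearR top',392,478,.016),('rearL top',255,555,.02),('handle end',418,475,None),('handle mid',372,500,None),
 ('post1base',495,241,0),('post2base',725,221,0),('post1top',497,88,.092),('post2top',739,68,.092),('barL',510,122,None),('barR',715,113,None),('barM',610,122,None),('tin rim front',610,165,.036),('rim backL',450,75,.036),('rim backR',672,62,.036),('plug top',270,435,None),('reel',66,272,None),('stray',211,295,None),('disc',520,330,None),('pin tip',430,190,None),('pin tip2',480,140,None),('pin mid',300,150,None),('pliers',735,285,None),('benchtop',20,60,None)]:
    a,b=P(u,v);print(n,np.round(world(f,a,b,z),3),np.round(W[int(b),int(a)],3))
c=-f['R'].T@f['t'];print(c)
# cloud masks
m=(np.abs(W[...,0]-.5)<.5)
```

```text
sc frontL walltop [0.569 0.151 0.016] [0.569 0.152 0.017]
frontL bottom [0.568 0.152 0.   ] [0.568 0.153 0.002]
rearL bottom [0.463 0.179 0.   ] [0.463 0.181 0.002]
frontR walltop [0.551 0.079 0.016] [0.551 0.081 0.018]
rearR top [0.445 0.107 0.016] [0.411 0.159 0.072]
rearL top [0.462 0.18  0.02 ] [0.474 0.167 0.004]
handle end [0.406 0.148 0.067] [0.407 0.148 0.068]
handle mid [0.417 0.163 0.06 ] [0.418 0.163 0.06 ]
post1base [ 0.516 -0.092  0.   ] [ 0.516 -0.091  0.002]
post2base [ 0.425 -0.179  0.   ] [ 0.425 -0.177  0.002]
post1top [ 0.518 -0.091  0.092] [ 0.519 -0.093  0.091]
post2top [ 0.428 -0.179  0.092] [ 0.43  -0.181  0.092]
barL [ 0.517 -0.103  0.067] [ 0.517 -0.104  0.068]
barR [ 0.436 -0.174  0.066] [ 0.437 -0.174  0.067]
barM [ 0.474 -0.131  0.068] [ 0.474 -0.132  0.069]
tin rim front [ 0.477 -0.141  0.036] [ 0.48  -0.147  0.033]
rim backL [ 0.599 -0.176  0.036] [ 0.6   -0.177  0.036]
rim backR [ 0.502 -0.262  0.036] [ 0.505 -0.265  0.035]
plug top [0.51  0.109 0.01 ] [0.51  0.109 0.011]
reel [0.624 0.112 0.054] [0.626 0.112 0.055]
stray [0.6   0.04  0.008] [0.601 0.04  0.009]
disc [ 0.455 -0.014  0.016] [ 0.455 -0.014  0.016]
pin tip [0.491 0.01  0.094] [0.491 0.01  0.094]
pin tip2 [ 0.494 -0.037  0.096] [ 0.494 -0.037  0.096]
pin mid [0.555 0.022 0.099] [0.555 0.022 0.099]
pliers [ 0.392 -0.119  0.007] [ 0.393 -0.119  0.007]
benchtop [0.695 0.06  0.12 ] [0.695 0.06  0.12 ]
[0.12530187 0.57998418 0.52329807]
```

```bash
cat >> h.py <<'E'
SC=np.array([.507,.129,0]); SY=-.257
TN=np.array([.514,-.180,0]); TY=-.81
G=np.array([-.091,0,.053])
def tool(org,yaw,th=0,a=0,s=1):
    """TCP position/orientation for scoop origin org, yaw, tip th"""
    R=Ro.from_euler('ZY',[yaw,th]).as_matrix()
    z=np.array([np.sin(a),0,-np.cos(a)]);y=np.array([0,s,0]);T=R@np.c_[np.cross(y,z),y,z]
    return org+R@(G+.008*z), Ro.from_matrix(T).as_euler('xyz')
def pivot(px,top,th,gap=0,barx=-.063):
    """scoop origin so that underside point x=px lies gap above bar top, tipped th (bar radius 5 mm)"""
    n=np.array([np.sin(th),0,np.cos(th)]);c=np.array([barx,0,top-.005])
    o=c+n*(.005+gap)-px*np.array([np.cos(th),0,-np.sin(th)])
    return TN+Ro.from_euler('Z',TY).apply(o)
E
python3 - <<'E'
from h import *
for a in (-.5,-.3,-.15,0,.2,.4,.6):
  for s in (1,-1):
    r=[]
    for o,y,t in [(SC,SY,0),(SC+[0,0,.15],SY,0),(pivot(.002,.07,0,.08),TY,0),(pivot(.002,.07,0),TY,0),(pivot(.002,.07,.45),TY,.45),(pivot(.002,.07,.9),TY,.9)]:
        q=robot.inverse_kinematics(*tool(o,y,t,a,s)); r.append(q if q is None else np.round(q,2).tolist())
    print(a,s,[x is not None for x in r]); 
    if all(x is not None for x in r): print(*r,sep='\n')
E
```

```text
-0.5 1 [True, True, True, True, True, True]
[-0.3, 0.57, 0.03, 1.95, -0.29, 1.08, 1.24]
[-0.36, 0.37, 0.11, 1.85, -0.28, 1.38, 1.18]
[-0.25, 0.36, 0.64, 1.96, -0.41, 1.4, 1.34]
[-0.19, 0.47, 0.58, 2.02, -0.47, 1.25, 1.43]
[0.01, 0.72, 0.52, 1.74, -0.52, 1.76, 1.53]
[0.78, 1.02, -0.62, 1.45, -0.26, 1.97, 0.87]
-0.5 -1 [True, True, True, True, True, True]
[-0.72, 0.65, 0.6, 1.97, -0.58, 1.19, -1.58]
[-0.79, 0.43, 0.69, 1.88, -0.43, 1.44, -1.75]
[-0.56, 0.52, 1.12, 1.97, -0.55, 1.5, -1.57]
[-0.53, 0.69, 1.11, 2.04, -0.69, 1.42, -1.4]
[-0.22, 0.86, 0.91, 1.76, -0.63, 1.89, -1.37]
[0.78, 1.02, -0.62, 1.45, -0.26, 1.97, -2.27]
-0.3 1 [True, True, True, True, True, True]
[-0.38, 0.47, 0.06, 2.06, -0.25, 0.88, 1.18]
[-0.45, 0.26, 0.14, 1.94, -0.21, 1.21, 1.11]
[-0.34, 0.23, 0.63, 2.04, -0.3, 1.2, 1.2]
[-0.28, 0.35, 0.58, 2.11, -0.39, 1.04, 1.31]
[-0.11, 0.63, 0.64, 1.82, -0.52, 1.6, 1.53]
[0.32, 0.83, 0.14, 1.53, -0.44, 1.96, 1.35]
-0.3 -1 [True, True, True, True, True, True]
[-0.79, 0.54, 0.6, 2.08, -0.53, 0.96, -1.66]
[-0.88, 0.3, 0.68, 1.96, -0.34, 1.24, -1.87]
[-0.71, 0.35, 1.12, 2.05, -
[... 1774 characters left out ...]
, 2.35, -0.15, 0.35, -2.18]
[-1.09, 0.03, 0.57, 2.21, 0.18, 0.78, -2.47]
[0.19, -0.0, -0.24, 2.23, 0.21, 0.79, -2.57]
[-1.07, 0.21, 1.17, 2.38, -0.13, 0.53, -2.2]
[-0.63, 0.48, 1.12, 2.06, -0.55, 1.18, -1.59]
[-0.32, 0.85, 1.11, 1.74, -0.68, 1.8, -1.34]
0.4 1 [True, True, True, True, True, True]
[-0.96, 0.32, 0.35, 2.45, 0.97, 0.25, -0.25]
[-0.87, -0.02, 0.21, 2.3, 0.52, 0.68, 0.27]
[-0.73, -0.1, 0.51, 2.36, 0.6, 0.75, 0.13]
[-0.33, 0.09, 0.14, 2.44, 0.72, 0.5, -0.05]
[-0.41, 0.21, 0.64, 2.15, -0.2, 0.88, 1.11]
[-0.18, 0.53, 0.7, 1.82, -0.47, 1.44, 1.48]
0.4 -1 [True, False, False, False, True, True]
0.6 1 [False, True, True, False, True, True]
0.6 -1 [False, False, False, False, True, True]
```

Run:
```python
from h import *
p,o=tool(SC+[0,0,.13],SY)
robot.goto(p,o)
f=snap('wrist','w1');snap('side','d1')
s=robot.sense();print(s['t'],s['tcp_pos'],p)
```

```text
1.9833 [0.41919825 0.15319856 0.17507826] [0.41898872 0.1521304  0.175     ]
```

View pics/w1.png

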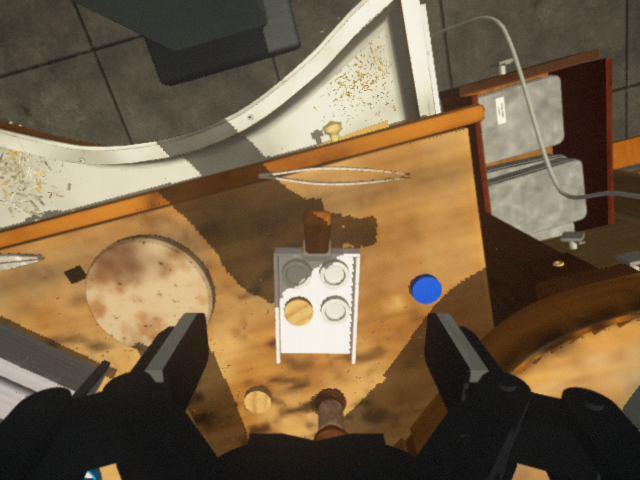

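The wrist view shows the scoop square to the gripper. Its rear corners are at (274,250) and (359,250), its front at (278,362) and (356,362), and the handle end at (318,213). I'll check those positions, then grasp.

Run:
```python
from h import *
f=dict(np.load('pics/w1.npz'))
a,b,c,d=[world(f,*x) for x in [(274,249,.02),(359,249,.02),(277.5,363,.016),(356.5,363,.016)]]
print(a,b,c,d,np.linalg.norm(a-b))
m=(a+b+c+d)/4;x=(c+d-a-b);print('scoop',m,np.arctan2(x[1],x[0]),np.linalg.norm(x)/2)
W=cloud(f);print(W[214:248:4,318])
for v in (222,):
  print(W[v,300:337:3])
```

```text
[0.43773683 0.11311377 0.02      ] [0.4563899  0.18441869 0.02      ] [0.55247636 0.0821096  0.016     ] [0.57201413 0.15649683 0.016     ] 0.0737043364854417
scoop [0.5046543  0.13403472 0.018     ] -0.25042577898500956 0.11895769935415652
[[0.40595234 0.16039063 0.06660852]
 [0.40786897 0.15986624 0.07031188]
 [0.4104135  0.1591991  0.07139662]
 [0.41415477 0.15825526 0.06810237]
 [0.41797066 0.1572916  0.06487224]
 [0.42278772 0.15609192 0.05857791]
 [0.42786403 0.15482749 0.05196895]
 [0.43296963 0.15355209 0.04580454]
 [0.43852273 0.15216733 0.0387789 ]]
[[ 4.25037473e-01  1.39192710e-01  2.60304214e-04]
 [ 4.25801552e-01  1.41776378e-01 -5.87156178e-05]
 [ 4.08716995e-01  1.50839789e-01  6.96474739e-02]
 [ 4.09286599e-01  1.52892942e-01  6.95289168e-02]
 [ 4.09615619e-01  1.55019332e-01  7.03411690e-02]
 [ 4.10572694e-01  1.56967147e-01  6.87358226e-02]
 [ 4.10413503e-01  1.59199095e-01  7.13966159e-02]
 [ 4.11248135e-01  1.61189443e-01  7.02701321e-02]
 [ 4.11425535e-01  1.63308320e-01  7.16192054e-02]
 [ 4.11959525e-01  1.65356451e-01  7.16244016e-02]
 [ 4.12987204e-01  1.67352348e-01  6.98118059e-02]
 [ 4.32338806e-01  1.67989496e-01  1.06770533e-03]
 [ 4.33658983e-01  1.70570273e-01 -1.24468722e-03]]
```

```bash
sed -i 's/^SC=.*/SC=np.array([.5065,.1335,0]); SY=-.252/' h.py
python3 - <<'E'
from h import *
p,o=tool(SC,SY)
robot.move_straight(p+[0,0,.06],vel=.15,attitude=o)
print(robot.move_straight(p,vel=.08,contact_N=6))
robot.grip(0.0,90)
s=robot.sense();print(s['t'],s['opening'],s['gripper_force'],s['wrist_force'],s['tcp_pos']-p)
robot.move_straight(p+[0,0,.02],vel=.04)
robot.sleep(.2);s=robot.sense();print(s['t'],s['opening'],s['wrist_force'],s['torque'])
snap('side','d2')
a=cv2.imread('pics/d2.png');cv2.imwrite('pics/d2c.png',cv2.resize(a[190:370,200:440],(800,600),interpolation=cv2.INTER_CUBIC))
E
```

```text
False
4.1417 0.1983451577577135 87.93357049115002 [-2.10418678 -0.73742465  5.83554488] [-2.22330872e-04 -5.60434819e-05  3.80301664e-04]
4.9917 0.19625371673035288 [-0.19018595  0.49322489 -3.01355241] [ 0.05271207  0.23585921 -0.00368844]
```

View pics/d2c.png

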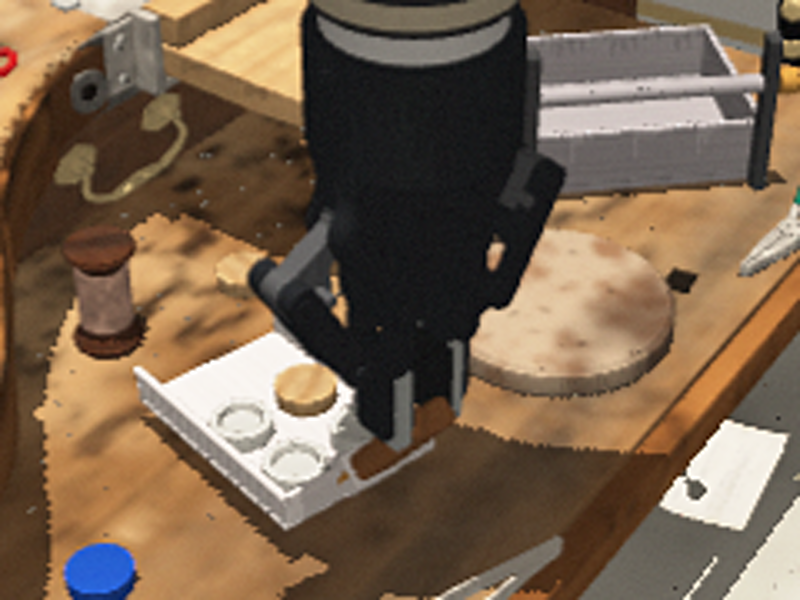

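The scoop is lifted with all four pieces in place, as seen at crop (305,390), (240,425), (295,462) and (345,430). Next I'll measure its tilt.

```bash
cat >> h.py <<'E'
def floortilt(f,org,yaw,zg):
    """fit the scoop floor/wall-tops near expected pose; returns plane slopes in the scoop's yaw frame"""
    W=cloud(f);V=Ro.from_euler('Z',-yaw).apply((W-org).reshape(-1,3))
    im=f['image'].reshape(-1,3).astype(int)
    m=(V[:,0]>-.02)&(V[:,0]<.05)&(abs(V[:,1])<.028)&(abs(V[:,2]-zg)<.02)&(im.max(1)-im.min(1)<30)
    V=V[m]
    for _ in range(4):
        A=np.c_[V[:,:2],np.ones(len(V))];c=np.linalg.lstsq(A,V[:,2],rcond=None)[0];r=V[:,2]-A@c
        V=V[(r<.5*r.std()+.0015)&(r>-2*r.std()-.0015)]
    return c,len(V),r.std()
E
python3 - <<'E'
from h import *
f=dict(np.load('pics/d2.npz'))
print(floortilt(f,SC+[0,0,.02],SY,.003))
f=dict(np.load('pics/d0.npz'));print(floortilt(f,SC,SY,.003))
f=dict(np.load('pics/d2.npz'))
print(world(f,244.4,312.4),world(f,287,347.5))
E
```

```text
(array([-0.03501782,  0.01408749, -0.0014939 ]), 575, np.float64(0.000821148698421072))
(array([-0.00290041,  0.00569019,  0.00283465]), 583, np.float64(0.0008619270540967142))
[0.55991607 0.15492045 0.01400442] [0.12530187 0.57998418 0.52329807]
```

```bash
cat >> h.py <<'E'
D=.032
def tl(org,yaw,th=0):
    p,_=tool(org,yaw,th); _,o=tool(org,yaw,th-D); 
    R=Ro.from_euler('ZY',[yaw,th]); R2=Ro.from_euler('ZY',[yaw,th-D])
    return org+R.apply(G)+R2.apply([0,0,-.008]),o
E
python3 - <<'E'
from h import *
p,o=tl(SC+[0,0,.15],SY);robot.move_straight(p,vel=.1,attitude=o)
g=pivot(.002,.071,0,.06)
p,o=tl(np.array([g[0],.0,.15]),(SY+TY)/2);robot.move_straight(p,vel=.12,attitude=o)
p,o=tl(g+[0,0,.02],TY);robot.move_straight(p,vel=.12,attitude=o)
robot.sleep(.3)
s=robot.sense();print(s['t'],s['opening'],s['wrist_force'],s['torque'],s['tcp_pos']-p)
f=snap('side','d3')
print(floortilt(f,g+[0,0,.02],TY,.003))
a=cv2.imread('pics/d3.png');cv2.imwrite('pics/d3c.png',cv2.resize(a[120:270,260:460],(800,600),interpolation=cv2.INTER_CUBIC))
E
```

```text
8.9917 0.1985647612358173 [-0.64787226  0.58798094 -2.23948544] [ 0.21991153  0.24123616 -0.03473492] [-3.34483500e-05  3.94923577e-04 -9.87843045e-06]
(array([-0.03440015,  0.05008076,  0.0028977 ]), 188, np.float64(0.0012561046574476175))
```

View pics/d3c.png

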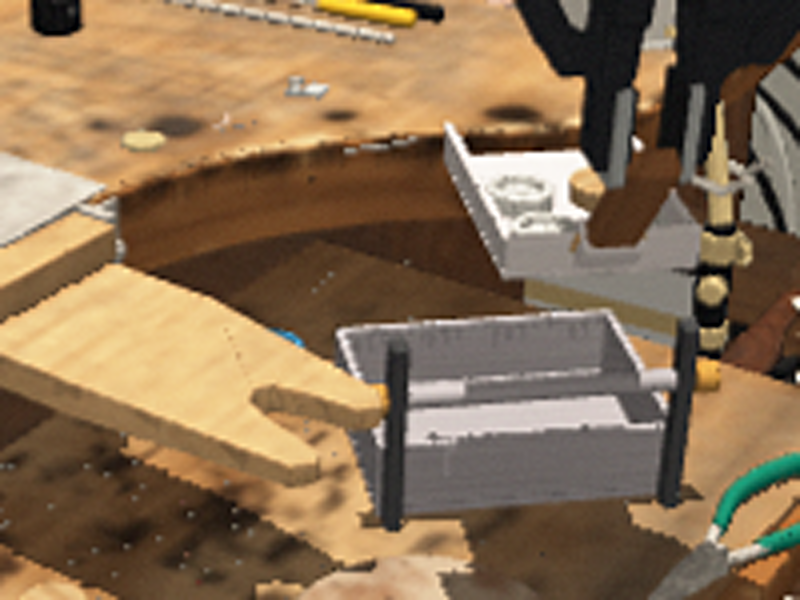

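Run:
```python
from h import *
f=dict(np.load('pics/d3.npz'));W=cloud(f)
g=pivot(.002,.071,0,.06)+[0,0,.02]
for n,u,v in [('rearL',508,272),('rearR',697,258),('Lwall front',450,134),('Lwall mid',475,190),('Lwall rear',503,255),('floor front R',560,160),('floor front L',475,162),('bar L',430,391),('bar R',660,379),('bar M',550,388),('post1',397,345),('post2',686,322),('rimBL',340,330),('rimBR',606,313)]:
    x=260+u/4;y=120+v/4;P=world(f,x,y);q=lambda o,yw:np.round(Ro.from_euler('Z',-yw).apply(P-o)*1e3,1)
    print(n,np.round(P,3),'scoop',q(g,TY),'tin',q(TN,TY))
```

```text
rearL [ 0.456 -0.067  0.154] scoop [-56.6  36.4   3.3] tin [-121.6   36.4  154.3]
rearR [ 0.402 -0.117  0.155] scoop [-58.1 -37.4   4.3] tin [-123.1  -37.4  155.3]
Lwall front [ 0.526 -0.141  0.167] scoop [45.  35.5 15.8] tin [-20.   35.5 166.8]
Lwall mid [ 0.495 -0.108  0.162] scoop [-0.  35.7 11.1] tin [-65.   35.7 162.1]
Lwall rear [ 0.461 -0.071  0.158] scoop [-50.3  37.    7.4] tin [-115.3   37.   158.4]
floor front R [ 0.491 -0.174  0.152] scoop [ 45.  -12.8   0.8] tin [-20.  -12.8 151.8]
floor front L [ 0.519 -0.151  0.153] scoop [46.8 23.6  1.6] tin [-18.2  23.6 152.6]
bar L [ 0.508 -0.104  0.067] scoop [  6.5  48.1 -84.2] tin [-58.5  48.1  66.8]
bar R [ 0.434 -0.173  0.065] scoop [  4.7 -52.8 -86.1] tin [-60.3 -52.8  64.9]
bar M [ 0.468 -0.136  0.067] scoop [  1.2  -2.9 -84.2] tin [-63.8  -2.9  66.8]
post1 [ 0.518 -0.091  0.092] scoop [  3.6  64.  -59. ] tin [-61.4  64.   92. ]
post2 [ 0.429 -0.181  0.09 ] scoop [  7.5 -62.5 -60.6] tin [-57.5 -62.5  90.4]
rimBL [ 0.601 -0.178  0.034] scoop [ 123.6   63.8 -116.8] tin [58.6 63.8 34.2]
rimBR [ 0.504 -0.265  0.035] scoop [ 119.6  -66.2 -116.1] tin [ 54.6 -66.2  34.9]
```

Run:
```python
from h import *
p,o=tl(pivot(.002,.071,0,.015),TY);robot.move_straight(p,vel=.06,attitude=o);robot.sleep(.2)
s0=robot.sense();z0=s0['tcp_pos'][2]
p,o=tl(pivot(.002,.071,0,-.015),TY)
print(robot.move_straight(p,vel=.012,attitude=o,contact_N=2))
s=robot.sense();print(s['t'],s['wrist_force']-s0['wrist_force'],s['torque']-s0['torque'],'bar top',.071+.015-(z0-s['tcp_pos'][2]))
robot.sleep(.4);s=robot.sense();print(s['t'],s['wrist_force']-s0['wrist_force'],s['torque']-s0['torque'],s['tcp_pos'][2]-z0,s['opening'])
```

```text
True
11.925 [-0.0181504   0.36444126  2.10916014] [-0.0502924  -0.2657207   0.10835193] bar top 0.06774796361896843
12.325 [-0.10351922  1.20603357  1.56463584] [ 0.00208217 -0.3231453   0.1338805 ] -0.018466805750877516 0.19965998814320443
```

Run:
```python
from h import *
s0=robot.sense()
robot.move_straight(np.array(s0['tcp_pos'])-[0,0,.0006],vel=.01);robot.sleep(.3)
s=robot.sense();print(s['t'],s['wrist_force']-s0['wrist_force'])
T=.068
for th in np.arange(.0,.71,.1):
    p,o=tl(pivot(.002,T,th,.002),TY,th);robot.move_straight(p,vel=.07,attitude=o)
s=robot.sense();print(s['t'],s['wrist_force'],s['opening'])
robot.sleep(.2)
snap('side','d4');s=robot.sense();print(s['t'],s['wrist_force'],s['torque'])
a=cv2.imread('pics/d4.png');cv2.imwrite('pics/d4c.png',cv2.resize(a[120:270,300:500],(800,600),interpolation=cv2.INTER_CUBIC))
```

```text
12.875 [-1.69704754  0.32465205  1.27150028]
15.225 [ 0.96562617 -0.65912389 -2.30151736] 0.19433805601971751
15.475 [-0.11267687 -0.40766856 -2.40474374] [-0.63631137 -0.6329095   0.00113077]
```

View pics/d4c.png

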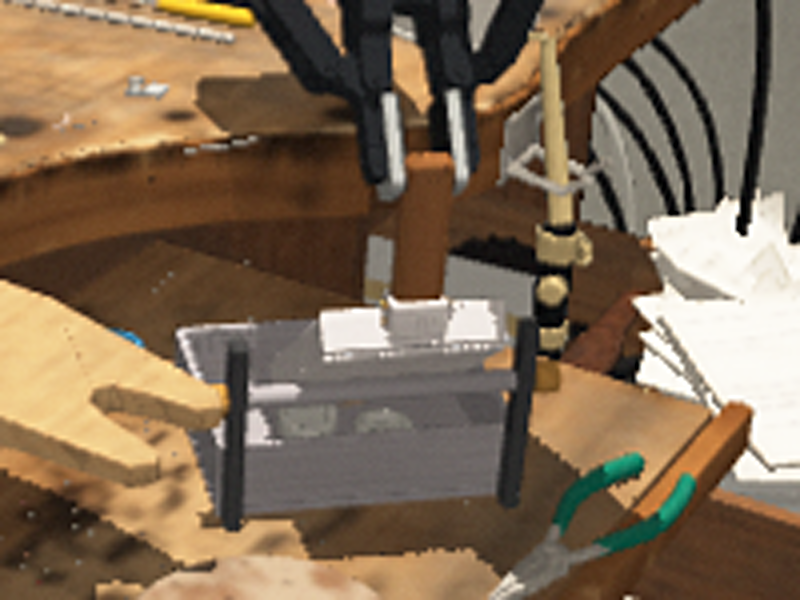

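Two caps are already in the tin, at crop (310,418) and (385,420). I'll tip further, level off and check the tray.

Run:
```python
from h import *
T=.068
def go(th,v=.08):
    p,o=tl(pivot(.002,T,th,.002),TY,th);robot.move_straight(p,vel=v,attitude=o)
for th in (.8,.88): go(th)
robot.sleep(.4); go(.80,.15); go(.88,.15); robot.sleep(.3)
s=robot.sense();print(s['t'],s['wrist_force'],s['torque'])
snap('scene','s5')
for th in (.7,.5,.3,.1,0): go(th,.1)
p,o=tl(pivot(.002,T,0,.07),TY,0);robot.move_straight(p,vel=.12,attitude=o)
s=robot.sense();print(s['t'],s['wrist_force'],s['torque'])
snap('side','d5');snap('scene','s6')
a=cv2.imread('pics/d5.png');b=cv2.imread('pics/s6.png')
cv2.imwrite('pics/d5c.png',np.hstack([cv2.resize(a[120:270,320:460],(400,429),interpolation=cv2.INTER_CUBIC),cv2.resize(b[150:300,290:430],(400,429),interpolation=cv2.INTER_CUBIC)]))
```

```text
17.2167 [ 0.21183461  0.6826895  -2.16937599] [-8.37624919e-01 -8.06946184e-01  2.78888800e-04]
19.6667 [-0.67141994 -0.17687579 -2.76205153] [0.15766467 0.16236376 0.02942225]
```

View pics/d5c.png

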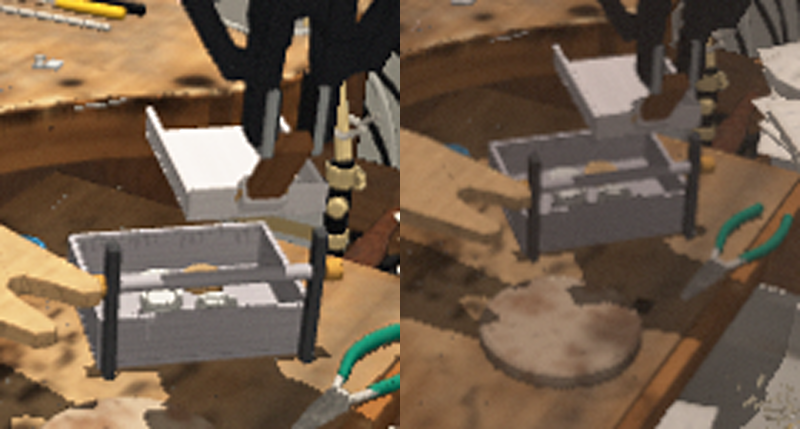

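The tray looks empty. The tin holds the plug and at least two caps, so I'll check for the third with the wrist camera.

Run:
```python
from h import *
snap('wrist','w6')
```

```text
(no output)
```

View pics/w6.png

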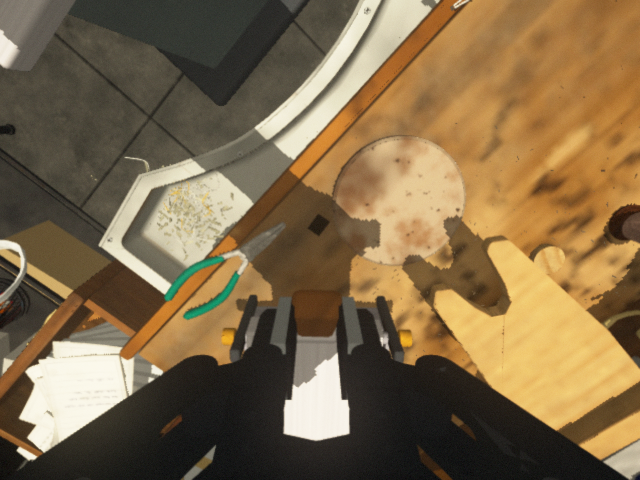

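The visible tray strip is bare, at (318,400). I'll carry it back and check the tin from the halfway point.

Run:
```python
from h import *
g=pivot(.002,.071,0,.08)
p,o=tl(np.array([g[0],.0,.16]),(SY+TY)/2);robot.move_straight(p,vel=.15,attitude=o)
p,o=tl(SC+[0,0,.16],SY);robot.move_straight(p,vel=.15,attitude=o)
robot.sleep(.2);f=snap('side','d7');snap('scene','s7');s=robot.sense();print(s['t'])
print(floortilt(f,SC+[0,0,.16],SY,.003))
a=cv2.imread('pics/d7.png');b=cv2.imread('pics/s7.png')
cv2.imwrite('pics/d7c.png',np.hstack([cv2.resize(a[190:260,345:445],(400,280),interpolation=cv2.INTER_CUBIC),cv2.resize(b[180:250,315:415],(400,280),interpolation=cv2.INTER_CUBIC)]))
cv2.imwrite('pics/d7c.png',np.vstack([cv2.imread('pics/d7c.png'),cv2.resize(a[150:350,180:447],(800,600))[:320]]))
```

```text
21.95
(array([0.00318874, 0.0050991 , 0.00226103]), 989, np.float64(0.000618069017060941))
```

View pics/d7c.png

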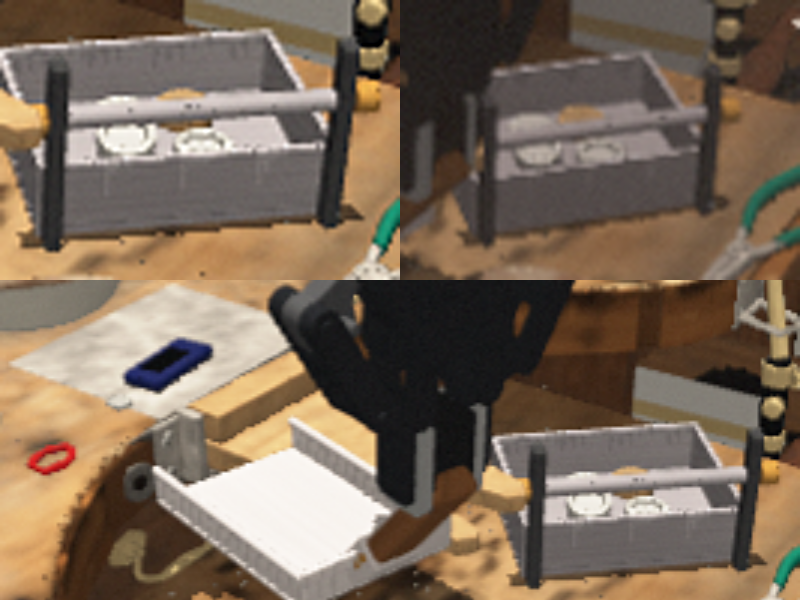

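All four pieces are in the tin: the plug at (185,95) and the caps at (125,138), (203,140) and (120,105). The scoop is empty and level, so I'll set it down.

Run:
```python
from h import *
p,o=tl(SC+[0,0,.02],SY);robot.move_straight(p,vel=.12,attitude=o)
p,o=tl(SC+[0,0,-.006],SY);print(robot.move_straight(p,vel=.02,contact_N=2.5))
s=robot.sense();print(s['t'],s['tcp_pos']-p,s['wrist_force'])
robot.grip(.45); robot.sleep(.2)
q=np.array(robot.sense()['tcp_pos']);robot.move_straight(q+[0,0,.10],vel=.1);robot.sleep(.3)
f=snap('side','d8');s=robot.sense();print(s['t'],floortilt(f,SC,SY,.003))
b=cv2.imread('pics/d8.png');cv2.imwrite('pics/d8c.png',cv2.resize(b[180:380,200:467],(800,600)))
```

```text
True
24.1833 [-0.00087093  0.00017863  0.0060862 ] [-0.17135173  1.16894078  0.37177197]
26.225 (array([0.00088973, 0.0029189 , 0.00262554]), 1091, np.float64(0.0008542891351019445))
```

View pics/d8c.png

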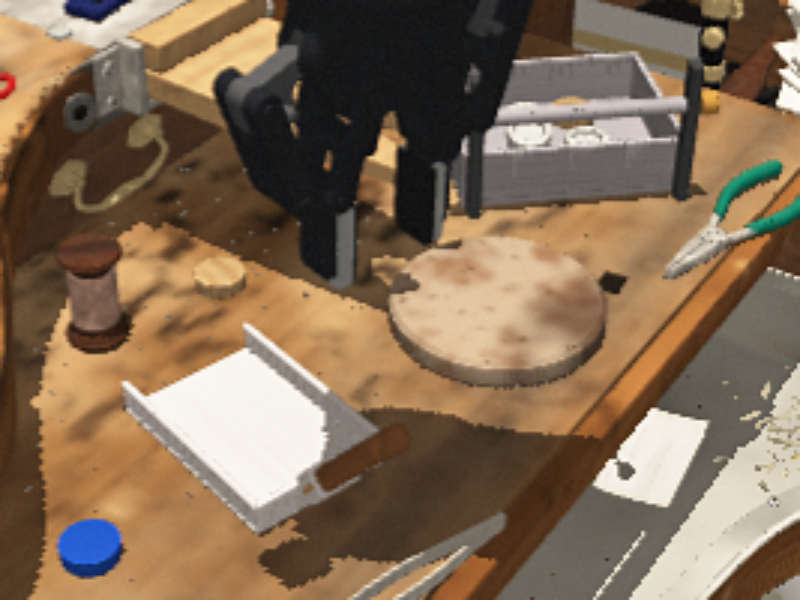

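The scoop lies flat where it started, empty and released at (260,430). The bystanders are untouched.

```bash
python3 -c "
from plant import robot
print(robot.close_job(),robot.sense()['t'])"
```

```text
the job is handed in; nothing more can be done
the job is handed in; nothing more can be done
```

The job is handed in (verdict not shown): the last pictures show all four pieces in the tin and the empty scoop flat on the board where it lay, with about 26 s of the 48 s used.

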